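Press the retaining clip into the reel spindle

TASK

Lay the large orange spring clip flat on the top of the reel with its mouth facing the spindle and let go of it there; then press it from behind, sideways, until it snaps fully home in the spindle's groove, and leave it there. The guide rollers leave gaps to work through; do not knock over or push aside the jar, the breaker, the bottle or the small blue clip.

Things in the scene. Friction and masses are not known exactly. Their poses are not given: they have to be found in the camera images.
- clip_ring (a point): Centre of the open ring of the large orange spring clip (loose, about 85 g), half-way up its 8 mm thickness. Its x axis points out through its mouth, z is up. Overall 96 mm long: +34 mm to the jaw tips, -60 mm to the back of the thumb grip; 58 mm wide. Fully home, this point lies on the spindle's axis, the ring's back wall (x = -15.5 mm) hard against the shaft.
- clip_mouth (a point): Middle of the clip's mouth, between the flared tips of its two jaws, 34 mm in front of clip_ring, same axes and height. The jaws are sprung and hinged at the back: pushed sideways on to the 30 mm shaft (about 10 N) they spread and snap shut behind it. The flare centres the clip if it is a few mm off. At first the clip lies flat on a 3 mm black mat on the bench.
- clip_grip (a point): Centre of the clip's thumb grip, an upright block 26 mm (clip x) by 22 mm (clip y), 30 mm high from the clip's underside; the point is 47 mm behind clip_ring, 15 mm above the underside. Same axes. The clip can be picked up by pinching the grip across y, and pushed on its flat back face (22 mm wide, 13 mm behind this point).
- spindle (a point): Point on the axis of the fixed upright steel spindle in the middle of the reel, 4 mm above the reel's flat white top (so clip_ring has this height when the clip lies on the reel). z up; x is the stand's forward direction. The top is a fixed level disc of 105 mm radius, 60 mm above the bench. The groove is a 30 mm diameter shaft, 12 mm high, directly on the reel's top.
- spindle_head (a point): Top centre of the spindle's dark head, 42 mm in diameter, 30 mm above the reel's top; its underside is 12 mm above the reel's top. The clip goes in sideways under it, from any direction.
- roller0 (a point): Top centre of a blue guide roller, an upright fixed post of 14 mm diameter at the reel's rim, 119 mm from the spindle's axis, 78 degrees to the left of the stand's x axis; its body rises 36 mm above the reel's top, a thin pin 40 mm.
- roller1 (a point): Like roller0, 78 degrees to the right of the stand's x axis.
- roller2 (a point): Like roller0, opposite the stand's x axis.
- spray_bottle: White bottle with blue cap, loose, 46 mm diameter, 120 mm tall, standing on the bench close to the reel. Origin: centre of its underside. To be left where it is.
- grease_jar: White jar with red lid, loose, 48 mm diameter, 55 mm tall, near the clip. Origin: centre of its underside. To be left where it is.
- breaker: White circuit breaker with a black switch, loose, 80 (its x) x 36 x 62 mm high, near the clip. Origin: centre of its underside. To be left where it is.
- small_clip: Small blue clip for another spindle, rigid, loose, 53 mm (its x) x 36 mm x 22 mm high, near the orange clip. Origin: on its underside, 13 mm behind its mouth. To be left where it is.
Mind the look-alikes: they are no part of the job. Several things look just like the part that bears clip_ring: the one meant starts nearest to the robot's base.

How it is judged:
By the outcome, as a careful person would: the job done as asked, in the order asked, and still so for the second after the job is handed in, with the robot touching nothing.
It also fails if it takes over 51 s, if anything falls off the work surface, if the arm or the gripper's body presses on something with over 40 N, if the wrist force passes 120 N, or if a joint passes its speed limit or range.

ROBOT

A 6-joint arm with a two-finger parallel gripper is mounted at the origin on the work surface. World frame = base frame: x ahead of the robot, y to its left, z up, the work surface at z = 0. Lengths are in mm, angles in rad, forces in N, time in s.
With the tool pointing down it reaches from about 350 to 775 mm from the base axis. Payload 7.3 kg.
Tool frame: the origin (TCP) lies on the centre line of the jaws, within the pads' length; the fingertips stand 17 mm ahead of it and the grasp point (between the pads) lies 2 mm behind it; z points along the fingers, y is the line along which they close (so a half turn about z gives the same grasp; the last joint's range is limited). The gripper opens to 92 mm and grips with 3 to 60 N. Pads are 19 mm wide; open, the fingers measure 130 mm over their backs; the gripper's body (75 mm by 190 mm) begins 47 mm behind the grasp point.
Start: joints at [-1.404, 0.342, 1.524, -0, 1.275, -0.146], TCP at [161.577, -499.536, 243.741] pointing down, gripper open.
Joint ranges: [-2.53, 2.53], [-0.77, 2.02], [0.04, 2.7], [-1, 4.14], [0.28, 2.66], [-3.11, 3.11]. Speed limits (rad/s): [2.57, 2.57, 3.14, 3.14, 3.14, 3.14].

INTERFACE

Orientations are given as [roll, pitch, yaw] about the fixed x, y, z axes, in that order (R = Rz(yaw) Ry(pitch) Rx(roll)).
In Python, from plant import bot gives the robot as it stands. The module is installed in compiled form; this text tells all that it offers.
- The arm moves only by the shell command python3 -m pendant 'ROWS'. ROWS is JSON, a list of rows, each a list of 3 entries, a list of its own where there are three numbers: the shift along the world's x, y, z as a fraction of full scale, then the turn, a rotation vector about the world's x, y, z as a fraction of full scale, then the opening, from -1 (shut) to 1 (fully open), so that 0 is half open. In form: [[[tx, ty, tz], [rx, ry, rz], claw], ...]. A call has exactly 10 rows; each row shifts and turns the commanded pose from where the row before left it; what a row does not reach is not made up. Full scale, the value 1, is 30 mm for a shift and 0.12 rad for a turn. A row lasts 1/12 s, in which the tool goes at most 41.7 mm and 7.16 degrees, less where a joint would pass 70% of its speed; a pose out of reach is approached as far as the arm can. A call with a number of a shift or a turn outside -1 to 1 is refused whole. A call with a gripper value outside its range is refused whole. The fingers move at their own pace and stop on an object; the grip force is fixed at half the most. Time passes only in rows, so rows that do not move let the fingers close, or fill a call up. It gives the time, the measured TCP pose, the force, the opening and the grip force at its end, in the units of the state.
- bot.get_obs(): the state, without advancing time (a new reading comes with each control period).
- bot.capture(name): name is "side" or "top" or "wrist"; returns the picture (480x640x3 uint8, blue, green, red); there is no depth.
- bot.camera_params(name): a dict with "fovy" (degrees; the focal length in pixels is half the picture's height over the tangent of half this angle, whatever the lens; pixels are square), "cx", "cy" (the principal point, pixels), "camera_from_world" (4x4, takes a point from world to camera coordinates). Camera axes: x right, y down, z forward; pixel columns grow to the right and rows downward; lengths in mm; the calibration is good to about 2 mm. A picture is of the moment at which its call begins: read the wrist's pose just before it. camera_params takes no time and is no camera call; for the wrist camera it gives the pose at the moment of the call.
- bot.close_job(): hands the job in; it is judged then, once.
The state is a dict: "time": time; "joint_positions": joint angles; "dq": joint speeds; "tau": joint torques, N m; "tool_pos": TCP position; "tcp_rot": TCP orientation; "contact_force": force on the tool from outside, world axes, zero at the start; "moment": the same for the moment, N m; "grip_width": finger opening in mm; "finger_force": force on a finger pad.
Only numpy, scipy, OpenCV 4.12 (cv2) and the standard library are available. Lean on these libraries where they do the work, as an engineer would, in place of code of your own. Each camera call takes 0.05 s, during which the arm holds its last target. There are 200 camera calls.

## Working session

There is one attempt and no reset: what is moved stays moved. The work goes in short steps, Python scripts to look and compute and a shell command to move; the robot and the scene stay as the last step left them, time stands still between calls to the robot, and variables do not carry over. Pictures are saved under pics/ and viewed, at most 13 in all, crops included, and the job is handed in when it is done.

```bash
mkdir -p pics
cat > h.py <<'E'
import numpy as np, cv2
from plant import bot
def ray(P,u,v):
    f=240/np.tan(np.radians(P["fovy"])/2); T=np.array(P["camera_from_world"])
    d=T[:3,:3].T@np.array([(u-P["cx"])/f,(v-P["cy"])/f,1]); o=-T[:3,:3].T@T[:3,3]
    return o,d
def atz(P,u,v,z):
    o,d=ray(P,u,v); return o+d*(z-o[2])/d[2]
def proj(P,p):
    f=240/np.tan(np.radians(P["fovy"])/2); T=np.array(P["camera_from_world"])
    c=T[:3,:3]@np.array(p)+T[:3,3]; return f*c[0]/c[2]+P["cx"],f*c[1]/c[2]+P["cy"]
E
python3 - <<'E'
from h import *
for n in("top","side"):
    cv2.imwrite(f"pics/{n}0.png",bot.capture(n)); print(n,bot.camera_params(n))
print(bot.get_obs())
E
```

```text
top {'fovy': 47.41988849312981, 'cx': 328.9651090460125, 'cy': 246.64855648458962, 'camera_from_world': array([[-1.61523493e-02, -9.99867925e-01, -1.79817852e-03,
         7.27763602e+01],
       [-9.95755762e-01,  1.62488368e-02, -9.05893930e-02,
         5.93556705e+02],
       [ 9.06066467e-02,  3.27315103e-04, -9.95886705e-01,
         1.27158799e+03],
       [ 0.00000000e+00,  0.00000000e+00,  0.00000000e+00,
         1.00000000e+00]])}
side {'fovy': 55.89296794229202, 'cx': 317.95699502298766, 'cy': 233.75957870865756, 'camera_from_world': array([[-7.21370324e-01, -6.92528354e-01, -5.41611378e-03,
         4.54137228e+02],
       [-4.25136975e-01,  4.48989297e-01, -7.85918039e-01,
         2.96798420e+02],
       [ 5.46702303e-01, -5.64635360e-01, -6.18306964e-01,
         6.54580140e+02],
       [ 0.00000000e+00,  0.00000000e+00,  0.00000000e+00,
         1.00000000e+00]])}
{'time': 0.1, 'joint_positions': array([-1.40397845e+00,  3.42676736e-01,  1.52492847e+00,  4.37968451e-05,
        1.27540478e+00, -1.45985769e-01]), 'dq': array([-0.00053262, -0.00204962, -0.00392386, -0.00078158,  0.00136259,
       -0.00137395]), 'tau': array([ 9.94116308e-04, -4.32005918e+01, -2.44696087e+01,  7.18706776e-02,
        5.25936135e-02, -3.98784800e-05]), 'tool_pos': array([ 161.53984705, -499.16971233,  243.09971481]), 'tcp_rot': array([-3.14019649e+00, -2.47612114e-04,  3.12790693e-01]), 'contact_force': array([ 0.23838128, -0.47970346, -0.7937867 ]), 'moment': array([-0.01989163, -0.05719146, -0.01186687]), 'finger_force': 0.0, 'grip_width': 92.06241129538387}
```

View pics/top0.png

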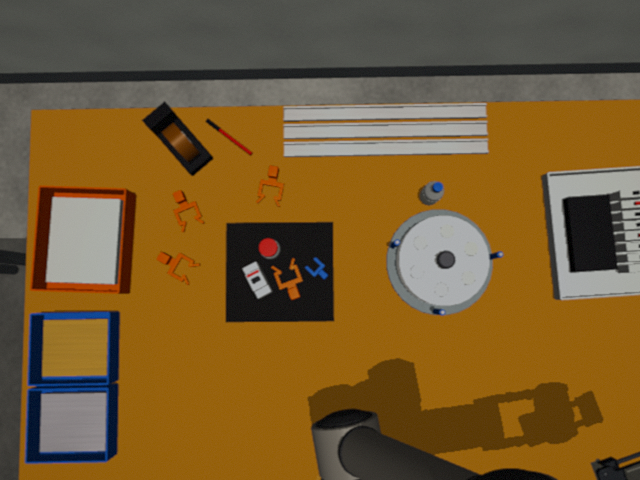

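View pics/side0.png

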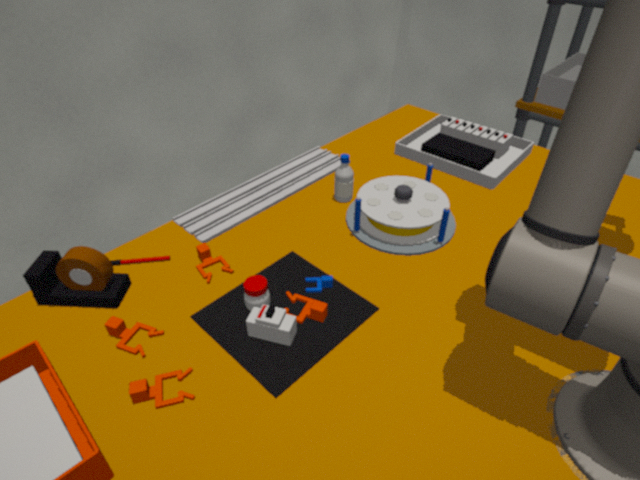

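The top view shows the target clip on the mat at about (289,280), with its mouth pointing up-left and its grip at about (293,291). The jar is at (269,247), the breaker at (256,280), the small clip at (317,268), the reel at (446,260) and the bottle at (432,191). I'll enlarge both areas.

Run:
```python
import cv2,numpy as np
a=cv2.imread("pics/top0.png")
c=cv2.resize(a[225:325,225:335],(660,600),interpolation=cv2.INTER_CUBIC)
cv2.imwrite("pics/c1.png",cv2.convertScaleAbs(c,alpha=1.3,beta=10))
c=cv2.resize(a[170:320,380:510],(520,600),interpolation=cv2.INTER_CUBIC)
cv2.imwrite("pics/c2.png",c)
```

```text
(no output)
```

View pics/c1.png

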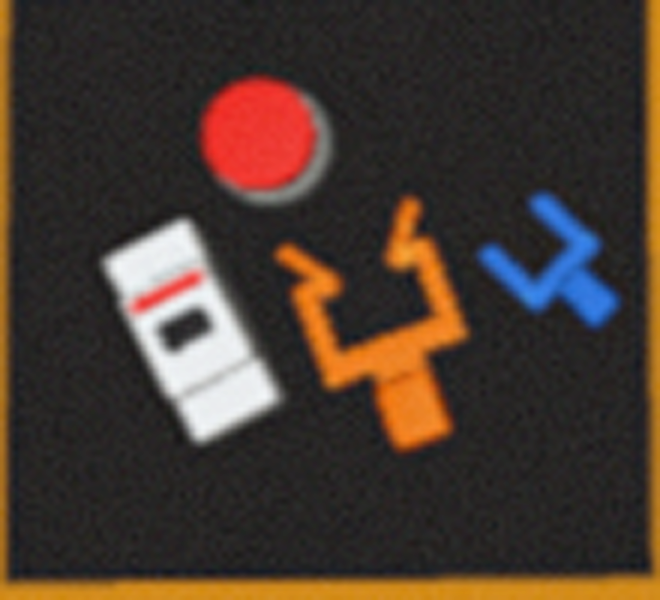

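View pics/c2.png

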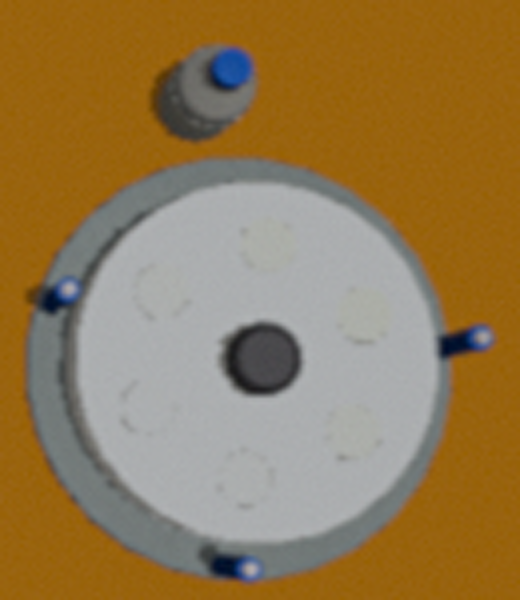

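The crops give these points. In c1: clip grip top corners (375,390), (425,370), (453,430), (402,450), back ring corners (330,388) and (467,335), jaw tips (283,248) and (411,200). In c2: spindle head centre (264,357), roller tops (485,336), (67,290) and (250,569), bottle cap (231,67).

Run:
```python
from h import *
P=bot.camera_params("top")
a=lambda x,y,z:atz(P,225+(x+.5)/6-.5,225+(y+.5)/6-.5,z)[:2].round(1)
b=lambda x,y,z:atz(P,380+(x+.5)/4-.5,170+(y+.5)/4-.5,z)[:2].round(1)
print("grip",[a(*p,33) for p in((375,390),(425,370),(453,430),(402,450),(414,410))])
print("ringback",a(330,388,11),a(467,335,11)," tips",a(283,248,11),a(411,200,11),"side",a(293,295,11),a(432,238,11))
print("jar",a(258,133,55),"breaker",[a(*p,62) for p in((102,262),(188,218),(283,400),(200,445))])
print("small",[a(*p,z) for p,z in(((545,195),8),((485,250),8),((600,305),22))])
s=b(264,357,90);print("spindle",s)
for p in((485,336),(67,290),(250,569)):
    q=b(*p,100)-s; print(b(*p,100),np.hypot(*q),np.degrees(np.arctan2(q[1],q[0])))
print("bottle",b(231,67,120))
```

```text
grip [array([494.5, 163.1]), array([502. , 143.5]), array([478.4, 132.8]), array([470.9, 152.8]), array([486.4, 147.9])]
ringback [495.9 182.8] [516. 128.]  tips [552.  201.1] [570.4 149.7] side [533.1 197.2] [555.  141.5]
jar [594.2 205.8] breaker [array([544.8, 265.3]), array([561.2, 232.2]), array([490.8, 196.1]), array([474.2, 227.9])]
small [array([571.7,  96.2]), array([550. , 120.5]), array([526.7,  74.6])]
spindle [ 557.  -199.5]
[ 566.1 -321.4] 122.23919175125462 -85.73071141967067
[595.7 -88.3] 117.74179376924748 70.81100038327614
[ 438.7 -185.4] 119.13731573272919 173.20306625717774
bottle [ 717.  -180.5]
```

```bash
python3 -m pendant '[[[0.67,1,0],[0,0,0],0],[[0.67,1,0],[0,0,0],0],[[0.67,1,0],[0,0,0],0],[[0.67,1,0],[0,0,0],0],[[0.67,1,0],[0,0,0],0],[[0.67,1,0],[0,0,0],0],[[0.67,1,0],[0,0,0],0],[[0.67,1,0],[0,0,0],0],[[0.67,1,0],[0,0,0],0],[[0.67,1,0],[0,0,0],0]]'
python3 -m pendant '[[[0.4,1,0],[0,0,0.3],0],[[0.4,1,0],[0,0,0],0],[[0.4,1,0],[0,0,0],0],[[0.4,1,0],[0,0,0],0],[[0.4,1,0],[0,0,0],0],[[0.4,1,0],[0,0,0],0],[[0.4,1,0],[0,0,0],0],[[0.4,1,0],[0,0,0],0],[[0.2,0.8,0],[0,0,0],0],[[0,0.4,0],[0,0,0],0]]'
```

```text
time: 0.93
tool_pos: [363.0, -197.8, 243.7]
tcp_rot: [-3.141, 0.0, 0.312]
contact_force: [-0.1, -0.7, 0.4]
grip_width: 46.0
finger_force: 0.0
time: 1.77
tool_pos: [465.2, 79.1, 243.3]
tcp_rot: [-3.141, 0.0, 0.351]
contact_force: [0.2, 0.2, 0.0]
grip_width: 46.2
finger_force: 0.0
```

```bash
python3 -m pendant '[[[0.2,0.7,0],[0,0,0],0],[[0.2,0.7,-0.2],[0,0,0],0],[[0.2,0.6,-0.6],[0,0,0],0],[[0,0.26,-0.8],[0,0,0],0],[[0,0,-0.8],[0,0,0],0],[[0,0,-0.8],[0,0,0],0],[[0,0,-0.6],[0,0,0],0],[[0,0,-0.3],[0,0,0],0],[[0,0,0],[0,0,0],0],[[0,0,0],[0,0,0],0]]'
python3 - <<'E'
from h import *
P=bot.camera_params("wrist");o=bot.get_obs();print(o["tool_pos"],o["tcp_rot"])
cv2.imwrite("pics/w1.png",bot.capture("wrist"))
print(np.round(P["camera_from_world"],3),P["fovy"],P["cx"],P["cy"])
np.savez("w1.npz",T=P["camera_from_world"],a=[P["fovy"],P["cx"],P["cy"]])
print(proj(P,(485.5,147.7,33)))
E
```

```text
time: 2.6
tool_pos: [482.7, 144.2, 120.9]
tcp_rot: [-3.142, 0.0, 0.349]
contact_force: [0.0, 0.3, -0.3]
grip_width: 46.0
finger_force: 0.0
[482.70788316 144.2361814  120.90891168] [-3.14157286e+00  3.75622009e-04  3.48636352e-01]
[[ 3.42000e-01 -9.40000e-01  0.00000e+00 -2.94410e+01]
 [-9.04000e-01 -3.28000e-01  2.75000e-01  4.83529e+02]
 [-2.59000e-01 -9.40000e-02 -9.61000e-01  4.09870e+02]
 [ 0.00000e+00  0.00000e+00  0.00000e+00  1.00000e+00]] 69.31779578468587 322.65982771785457 240.61410442139746
(np.float64(319.1161922060047), np.float64(248.5501843846607))
```

View pics/w1.png

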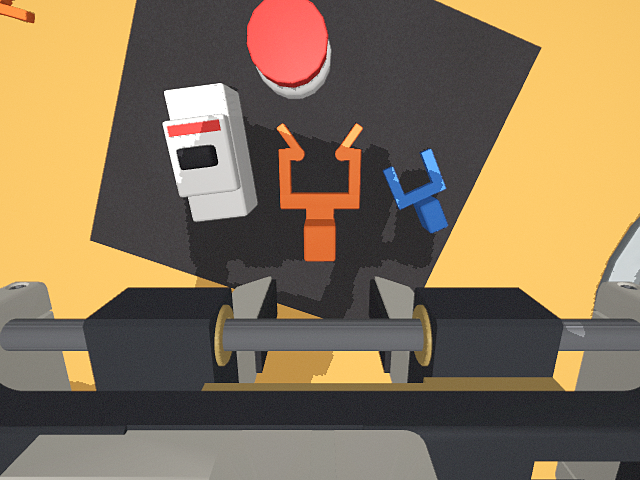

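The wrist view shows the grip's top face centred at about (320,246), upright in the image. That agrees with the predicted (319,248.5), so the pose and yaw are good. Next I descend and grasp.

```bash
python3 -m pendant '[[[0.03,0.1,-0.4],[0,0,0],0],[[0,0,-0.6],[0,0,0],0],[[0,0,-0.6],[0,0,0],0],[[0,0,-0.6],[0,0,0],0],[[0,0,-0.5],[0,0,0],0],[[0,0,-0.35],[0,0,0],0],[[0,0,-0.15],[0,0,0],0],[[0,0,0],[0,0,0],0],[[0,0,0],[0,0,0],0],[[0,0,0],[0,0,0],0]]'
python3 -m pendant '[[[0,0,0],[0,0,0],-1],[[0,0,0],[0,0,0],-1],[[0,0,0],[0,0,0],-1],[[0,0,0],[0,0,0],-1],[[0,0,0],[0,0,0],-1],[[0,0,0],[0,0,0],-1],[[0,0,0],[0,0,0],-1],[[0,0,0],[0,0,0],-1],[[0,0,0],[0,0,0],-1],[[0,0,0],[0,0,0],-1]]'
```

```text
time: 3.48
tool_pos: [484.3, 147.4, 25.8]
tcp_rot: [3.141, -0.002, 0.349]
contact_force: [0.1, 0.6, 0.5]
grip_width: 45.8
finger_force: 0.0
time: 4.32
tool_pos: [483.6, 147.3, 25.0]
tcp_rot: [3.141, -0.0, 0.349]
contact_force: [-0.5, 0.5, 6.0]
grip_width: 21.7
finger_force: 30.0
```

```bash
python3 -m pendant '[[[0,0,0.3],[0,0,0],-1],[[0,0,0.5],[0,0,0],-1],[[0,0,0.6],[0,0,0],-1],[[0,0,0.6],[0,0,0],-1],[[0,0,0.6],[0,0,0],-1],[[0,0,0.6],[0,0,0],-1],[[0,-0.2,0.6],[0,0,0],-1],[[0,-0.4,0.5],[0,0,0],-1],[[0,-0.7,0.2],[0,0,0],-1],[[0,-0.8,0],[0,0,0.4],-1]]'
python3 -m pendant '[[[0,-0.9,0],[0,0,0.5],-1],[[0,-0.9,0],[0,0,0.5],-1],[[0,-0.9,0],[0,0,0.5],-1],[[0,-0.9,0],[0,0,0.5],-1],[[0,-0.9,0],[0,0,0.5],-1],[[0,-0.9,0],[0,0,0.5],-1],[[0,-0.9,0],[0,0,0.02],-1],[[0,-0.9,0],[0,0,0],-1],[[0,-0.9,0],[0,0,0],-1],[[0,-0.9,0],[0,0,0],-1]]'
```

```text
time: 5.15
tool_pos: [484.1, 84.3, 161.7]
tcp_rot: [3.14, -0.003, 0.398]
contact_force: [0.6, 0.2, 0.3]
grip_width: 21.8
finger_force: 30.0
time: 5.98
tool_pos: [483.1, -187.0, 159.9]
tcp_rot: [-3.141, 0.0, 0.759]
contact_force: [0.9, -0.8, -1.1]
grip_width: 21.6
finger_force: 30.0
```

```bash
python3 -m pendant '[[[-0.1,-0.8,0],[0,0,0],-1],[[-0.1,-0.8,0],[0,0,0],-1],[[0,-0.7,0],[0,0,0],-1],[[0,-0.5,0],[0,0,0],-1],[[0,-0.2,0],[0,0,0],-1],[[0,0,-0.3],[0,0,0],-1],[[0,0,-0.3],[0,0,0],-1],[[0,0,-0.2],[0,0,0],-1],[[0,0,0],[0,0,0],-1],[[0,0,0],[0,0,0],-1]]'
python3 - <<'E'
from h import *
P=bot.camera_params("wrist");o=bot.get_obs();print(o["tool_pos"],o["tcp_rot"])
cv2.imwrite("pics/w2.png",bot.capture("wrist"))
print(proj(P,(557,-199.5,90)),proj(P,(438.7,-185.4,100)),proj(P,(566.1,-321.4,100)))
E
```

```text
time: 6.82
tool_pos: [477.3, -274.5, 135.0]
tcp_rot: [-3.14, 0.0, 0.76]
contact_force: [-0.3, -0.5, 0.2]
grip_width: 21.9
finger_force: 30.0
[ 477.31073547 -274.53758126  134.99268946] [-3.13977101e+00  2.06323508e-04  7.60430662e-01]
(np.float64(323.2732681065194), np.float64(66.49429064739192)) (np.float64(145.98747876465134), np.float64(223.979634464959)) (np.float64(505.8321745834626), np.float64(226.7366382470164))
```

View pics/w2.png

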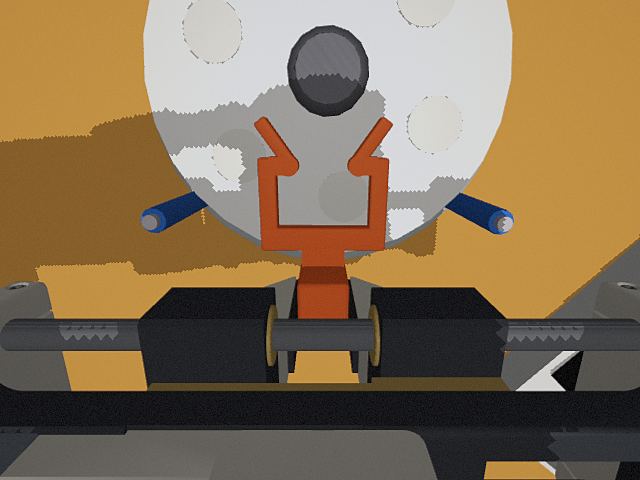

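The wrist view shows the head at about (329,65), the rollers at (152,222) and (506,224), and the clip's centre line at column 324. The clip needs to go about 2.7 mm to image right, plus 2 mm back for margin. Then I lower it.

```bash
python3 -m pendant '[[[0.02,-0.11,0],[0,0,0],-1],[[0,0,-0.2],[0,0,0],-1],[[0,0,-0.3],[0,0,0],-1],[[0,0,-0.3],[0,0,0],-1],[[0,0,-0.3],[0,0,0],-1],[[0,0,-0.25],[0,0,0],-1],[[0,0,-0.2],[0,0,0],-1],[[0,0,-0.1],[0,0,0],-1],[[0,0,0],[0,0,0],-1],[[0,0,0],[0,0,0],-1]]'
```

```text
time: 7.7
tool_pos: [478.1, -279.1, 86.2]
tcp_rot: [-3.142, 0.0, 0.759]
contact_force: [0.0, -0.2, -1.0]
grip_width: 21.9
finger_force: 30.0
```

```bash
python3 -m pendant '[[[0,0,-0.05],[0,0,0],-1],[[0,0,-0.05],[0,0,0],-1],[[0,0,-0.03],[0,0,0],-1],[[0,0,0],[0,0,0],-1],[[0,0,0],[0,0,0],-1],[[0,0,0],[0,0,0],-1],[[0,0,0],[0,0,0],-1],[[0,0,0],[0,0,0],-1],[[0,0,0],[0,0,0],-1],[[0,0,0],[0,0,0],-1]]'
python3 - <<'E'
from h import *
P=bot.camera_params("wrist");o=bot.get_obs();print(o["tool_pos"],o["contact_force"])
cv2.imwrite("pics/w3.png",bot.capture("wrist"))
E
```

```text
time: 8.53
tool_pos: [478.1, -279.0, 82.3]
tcp_rot: [3.142, -0.0, 0.759]
contact_force: [-0.5, 0.6, -0.4]
grip_width: 21.8
finger_force: 30.0
[ 478.07888486 -279.01554899   82.34334299] [-0.53600365  0.63169848 -0.38386649]
```

View pics/w3.png

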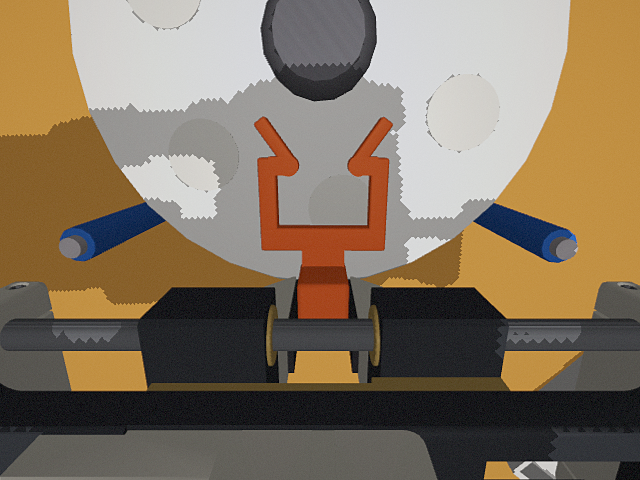

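The head is centred at about column 319, the rollers' midpoint is at 318.5, and the clip is at 324, so I'll move it 1.8 mm left. Then touch down and release.

```bash
python3 -m pendant '[[[-0.04,0.04,0],[0,0,0],-1],[[0,0,-0.02],[0,0,0],-1],[[0,0,-0.02],[0,0,0],-1],[[0,0,0],[0,0,0],-1],[[0,0,0],[0,0,0],-1],[[0,0,0],[0,0,0],-1],[[0,0,0],[0,0,0],-1],[[0,0,0],[0,0,0],-1],[[0,0,0],[0,0,0],-1],[[0,0,0],[0,0,0],-1]]'
```

```text
time: 9.42
tool_pos: [476.7, -277.7, 81.9]
tcp_rot: [3.142, 0.0, 0.759]
contact_force: [-2.7, 1.7, 6.4]
grip_width: 21.5
finger_force: 30.0
```

```bash
python3 -m pendant '[[[0,0,0],[0,0,0],0],[[0,0,0],[0,0,0],0],[[0,0,0],[0,0,0],0],[[0,0,0],[0,0,0],0],[[0,0,0],[0,0,0],0],[[0,0,0.03],[0,0,0],0],[[0,0,0],[0,0,0],0],[[0,0,0],[0,0,0],0],[[0,0,0],[0,0,0],0],[[0,0,0],[0,0,0],0]]'
python3 -m pendant '[[[-0.1,-0.1,0],[0,0,0],0],[[-0.2,-0.19,0],[0,0,0],0],[[-0.2,-0.19,0],[0,0,0],0],[[-0.2,-0.19,0],[0,0,0],0],[[-0.2,-0.19,0],[0,0,0],0],[[-0.1,-0.1,0],[0,0,0],0],[[0,0,0],[0,0,0],-1],[[0,0,0],[0,0,0],-1],[[0,0,0],[0,0,0],-1],[[0,0,0],[0,0,0],-1]]'
python3 - <<'E'
from h import *
P=bot.camera_params("wrist")
cv2.imwrite("pics/w4.png",bot.capture("wrist"))
E
```

```text
time: 10.25
tool_pos: [476.9, -277.8, 82.0]
tcp_rot: [3.142, -0.0, 0.759]
contact_force: [0.1, -0.3, -0.4]
grip_width: 45.8
finger_force: 0.0
time: 11.08
tool_pos: [447.1, -306.4, 82.0]
tcp_rot: [3.141, -0.0, 0.76]
contact_force: [0.3, -0.4, 0.4]
grip_width: 23.7
finger_force: 0.0
```

View pics/w4.png

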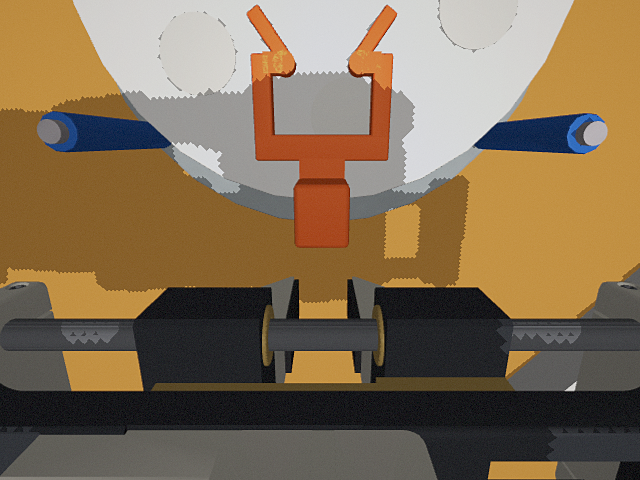

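The clip lies flat and released, its centre line at column 322 against the rollers' midpoint of 321, so it is aligned. Now I close fully and push.

```bash
python3 -m pendant '[[[0,0,-0.06],[0,0,0],-1],[[0,0,0],[0,0,0],-1],[[0,0,0],[0,0,0],-1],[[0.145,0.138,0],[0,0,0],-1],[[0.145,0.138,0],[0,0,0],-1],[[0.145,0.138,0],[0,0,0],-1],[[0.145,0.138,0],[0,0,0],-1],[[0.145,0.138,0],[0,0,0],-1],[[0.145,0.138,0],[0,0,0],-1],[[0.145,0.138,0],[0,0,0],-1]]'
python3 -m pendant '[[[0.05,0.047,0],[0,0,0],-1],[[0.05,0.047,0],[0,0,0],-1],[[0.05,0.047,0],[0,0,0],-1],[[0.05,0.047,0],[0,0,0],-1],[[0.05,0.047,0],[0,0,0],-1],[[0.05,0.047,0],[0,0,0],-1],[[0.05,0.047,0],[0,0,0],-1],[[0,0,0],[0,0,0],-1],[[0,0,0],[0,0,0],-1],[[0,0,0],[0,0,0],-1]]'
```

```text
time: 11.97
tool_pos: [477.8, -277.1, 80.3]
tcp_rot: [3.141, 0.0, 0.759]
contact_force: [-0.5, -0.3, 0.7]
grip_width: 0.5
finger_force: 0.3
time: 12.8
tool_pos: [487.8, -267.8, 80.2]
tcp_rot: [3.142, -0.0, 0.759]
contact_force: [-0.4, -0.5, -0.5]
grip_width: 0.5
finger_force: 0.0
```

```bash
python3 -m pendant '[[[0.05,0.047,0],[0,0,0],-1],[[0.05,0.047,0],[0,0,0],-1],[[0.05,0.047,0],[0,0,0],-1],[[0.05,0.047,0],[0,0,0],-1],[[0.05,0.047,0],[0,0,0],-1],[[0.05,0.047,0],[0,0,0],-1],[[0.05,0.047,0],[0,0,0],-1],[[0,0,0],[0,0,0],-1],[[0,0,0],[0,0,0],-1],[[0,0,0],[0,0,0],-1]]'
```

```text
time: 13.63
tool_pos: [498.5, -257.6, 80.2]
tcp_rot: [3.142, -0.0, 0.759]
contact_force: [0.1, 0.9, 0.4]
grip_width: 0.2
finger_force: 0.0
```

```bash
python3 -m pendant '[[[0.025,0.024,0],[0,0,0],-1],[[0.025,0.024,0],[0,0,0],-1],[[0.025,0.024,0],[0,0,0],-1],[[0.025,0.024,0],[0,0,0],-1],[[0.025,0.024,0],[0,0,0],-1],[[0.025,0.024,0],[0,0,0],-1],[[0,0,0],[0,0,0],-1],[[0,0,0],[0,0,0],-1],[[0,0,0],[0,0,0],-1],[[0,0,0],[0,0,0],-1]]'
```

```text
time: 14.47
tool_pos: [502.8, -253.6, 80.2]
tcp_rot: [3.142, 0.0, 0.759]
contact_force: [-0.5, 0.1, 0.3]
grip_width: 0.4
finger_force: 0.0
```

Run:
```python
from h import *
cv2.imwrite("pics/w5.png",bot.capture("wrist"))
```

```text
(no output)
```

View pics/w5.png

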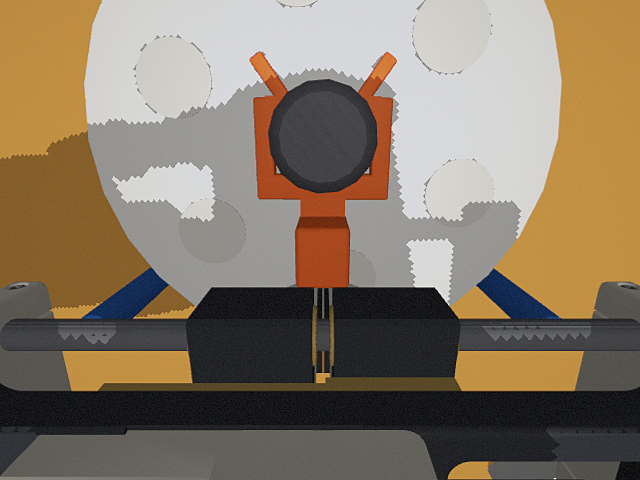

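The jaws have passed around the shaft and the clip is centred at column 323. I press on gently until it bears hard against the shaft.

```bash
python3 -m pendant '[[[0.025,0.024,0],[0,0,0],-1],[[0.025,0.024,0],[0,0,0],-1],[[0.025,0.024,0],[0,0,0],-1],[[0.025,0.024,0],[0,0,0],-1],[[0,0,0],[0,0,0],-1],[[0,0,0],[0,0,0],-1],[[0,0,0],[0,0,0],-1],[[0,0,0],[0,0,0],-1],[[0,0,0],[0,0,0],-1],[[0,0,0],[0,0,0],-1]]'
```

```text
time: 15.35
tool_pos: [505.8, -250.7, 80.2]
tcp_rot: [3.142, 0.0, 0.759]
contact_force: [-0.5, -0.5, 0.6]
grip_width: 0.6
finger_force: 0.0
```

```bash
python3 -m pendant '[[[0.025,0.024,0],[0,0,0],-1],[[0.025,0.024,0],[0,0,0],-1],[[0.025,0.024,0],[0,0,0],-1],[[0,0,0],[0,0,0],-1],[[0,0,0],[0,0,0],-1],[[0,0,0],[0,0,0],-1],[[0,0,0],[0,0,0],-1],[[0,0,0],[0,0,0],-1],[[0,0,0],[0,0,0],-1],[[0,0,0],[0,0,0],-1]]'
```

```text
time: 16.18
tool_pos: [506.7, -250.1, 80.4]
tcp_rot: [-3.141, 0.003, 0.759]
contact_force: [-7.2, -8.0, 2.1]
grip_width: 0.6
finger_force: 5.0
```

```bash
python3 -m pendant '[[[0.025,0.024,0],[0,0,0],-1],[[0.025,0.024,0],[0,0,0],-1],[[0.025,0.024,0],[0,0,0],-1],[[0,0,0],[0,0,0],-1],[[0,0,0],[0,0,0],-1],[[0,0,0],[0,0,0],-1],[[0,0,0],[0,0,0],-1],[[0,0,0],[0,0,0],-1],[[0,0,0],[0,0,0],-1],[[0,0,0],[0,0,0],-1]]'
```

```text
time: 17.02
tool_pos: [507.0, -249.9, 80.5]
tcp_rot: [-3.141, 0.007, 0.759]
contact_force: [-17.4, -16.0, 4.8]
grip_width: 0.6
finger_force: 11.5
```

It held at 24 N with almost no motion, so it is at a hard stop. I back off, rise, and inspect.

```bash
python3 -m pendant '[[[-0.15,-0.14,0],[0,0,0],-1],[[-0.2,-0.19,0],[0,0,0],-1],[[-0.25,-0.24,0],[0,0,0],-1],[[-0.25,-0.24,0],[0,0,0],-1],[[-0.2,-0.19,0.2],[0,0,0],-1],[[-0.1,-0.1,0.4],[0,0,0],-1],[[0,0,0.6],[0,0,0],-1],[[0,0,0.6],[0,0,0],-1],[[0,0,0.4],[0,0,0],-1],[[0,0,0],[0,0,0],-1]]'
python3 - <<'E'
from h import *
cv2.imwrite("pics/t6.png",bot.capture("top"))
s=bot.capture("side"); w=bot.capture("wrist")
a=cv2.resize(s[150:260,330:470],(560,440),interpolation=cv2.INTER_CUBIC)
t=cv2.imread("pics/t6.png")[170:320,225:510]; t0=cv2.imread("pics/top0.png")[170:320,225:510]
m=np.abs(t.astype(int)-t0).max(2)
out=np.zeros((600,800,3),np.uint8)
out[:300,:400]=cv2.resize(w,(400,300)); out[:300,400:]=cv2.resize(a,(400,300))
out[300:,:570]=cv2.resize(t,(570,300))
cv2.imwrite("pics/f6.png",out)
E
```

```text
time: 17.85
tool_pos: [476.7, -280.7, 149.3]
tcp_rot: [3.136, -0.001, 0.759]
contact_force: [1.5, 0.2, 0.2]
grip_width: 0.4
finger_force: 0.0
```

View pics/f6.png

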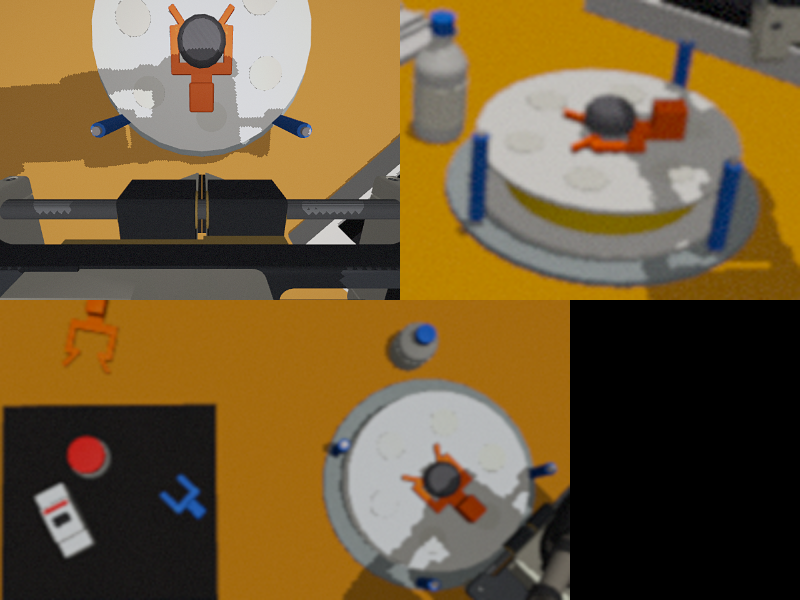

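The clip sits around the shaft with the jaws closed behind it, and the jar, breaker, bottle and small clip haven't moved. One numeric check of how far home it is, using the grip's back edge against the head, both at 90 mm.

Run:
```python
from h import *
P=bot.camera_params("wrist"); w=bot.capture("wrist"); 
c=cv2.resize(w[0:200,240:410],(680,800)[:2] and (510,600),interpolation=cv2.INTER_CUBIC); cv2.imwrite("pics/w7.png",c)
T=np.array(P["camera_from_world"]);np.savez("w7.npz",T=T,a=[P["fovy"],P["cx"],P["cy"]])
```

```text
(no output)
```

View pics/w7.png

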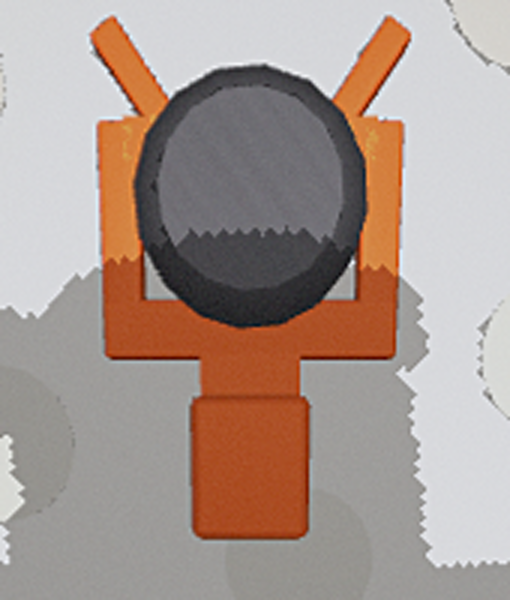

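Head top centre is at (250,187) in the crop, the grip top spans rows 397–538, and the ring's back outer edge is at row 358.

Run:
```python
import numpy as np
from h import *
d=np.load("w7.npz");P=dict(fovy=d["a"][0],cx=d["a"][1],cy=d["a"][2],camera_from_world=d["T"])
g=lambda x,y,z:atz(P,240+(x+.5)/3-.5,(y+.5)/3-.5,z)[:2]
s=g(250,187,90);print(s)
h=np.array([np.cos(.759),np.sin(.759)])
for n,p in dict(gfront=(250,397,90),gback=(250,538,90),ringback=(250,358,68),tipL=(120,17,68),tipR=(383,17,68),gl=(192,470,90),gr=(308,470,90)).items():
    q=g(*p)-s; print(n,q@h,q@[-h[1],h[0]])
```

```text
[ 558.07289491 -201.45957566]
gfront -34.164064323518815 -0.007241235204583415
gback -59.20861611881933 -0.012549546546760396
ringback -26.26612605341268 -0.01821603506028054
tipL 32.456631077904 23.674343122205933
tipR 32.44809926246605 -24.23039110252205
gl -46.90336225531584 10.592977994805308
gr -46.90426944174313 -10.612439233850216
```

The measured grip centre is 46.7 mm behind the axis (47 when home) and the lateral error is about 0, so the clip is fully home.

```bash
python3 -c "
from plant import bot
print(bot.close_job())"
```

```text
the job is handed in; nothing more can be done
None
```

The orange clip was laid flat on the reel, released, then pressed from behind to a hard stop at about 24 N. It measures fully home in the groove within about 1 mm, the jar, breaker, bottle and small clip look unmoved, and the job is handed in at about 18 s.

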